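# Unload the centrifuge: left-hand rotor lid

### The job

Please unload the centrifuge. First slide the steel tray along the bench until it lies centred and square on the paper place mat, without lifting it; then unscrew the domed rotor lid, which has a left-hand thread and so loosens clockwise (seen from above), and once you feel it come free lift it out and set it upright, grip up, on the floor of the tray. Finally lift out the tube carrier, keep it upright, and stand it flat in the tray beside the lid, leaving the slide box, the stain bottle and the beaker where they are.

Things in the scene. Friction and masses are not known exactly. Their poses are not given: they have to be found in the camera images.
- tray: Open rectangular steel tray, loose on the bench, 280 mm along its x, 180 mm along its y, 30 mm high, walls and floor 4 mm thick, 0.4 to 0.65 kg. Origin at the centre of its underside, z up. It starts 90 to 150 mm off the mat's centre on the +y side (away from the centrifuge), within 20 mm sideways and 0.12 rad of square. It is to be slid, not lifted.
- mat: Flat paper place mat with a thin grey border line, fixed on the bench, 320 mm along its x by 220 mm along its y, 1 mm thick (the tray slides over it freely). Origin at its centre, on the bench; its axes show how the tray's axes must lie (either way round).
- centrifuge: White bench centrifuge, fixed, 240 x 240 mm, deck 105 mm above the bench, a clear outer hood folded back to its +x side. The rotor is held still by its brake. Origin on the rotor axis at bench height, z up.
- rotor_mouth (a point): Centre of the rotor collar's top, on the rotor axis, 116 mm above the bench; axes as the centrifuge. Collar: outer radius 71 mm, opening radius 50 mm; three thread segments with open notches between them hold the lid by its lugs. Turning the lid clockwise 1.2 rad from any start frees it; then it lifts straight out. Until then the thread holds it down and a pull meets a sharply rising force.
- lid_center (a point): Domed aluminium rotor lid, loose but screwed in; 98 mm high, dome radius 48 mm, hollow below, three lugs at its foot reaching radius 59 mm, 0.18 to 0.33 kg. This point: on its axis, 49 mm above its underside (underside 98 mm above the bench when screwed in). Its grip bar runs along its x axis.
- lid_grip (a point): Middle of the lid's black grip bar, on the lid's axis, 32 mm above lid_center. Bar 60 mm long along its x, 16 mm thick along its y, 16 mm up and down from here. Yaw of x relative to the centrifuge's x: 0 at the anticlockwise stop, starts at -0.08 to -0.40 rad; turning clockwise (yaw falling) the lid climbs 3 mm and is free from -1.07 rad to the clockwise stop at -1.75 rad.
- carrier_center (a point): Grey tube carrier under the lid, loose, standing on the rotor floor (78 mm above the bench) on the rotor axis: round block, radius 36 mm, 30 mm high, eight tube caps 8 mm higher, an upright handle in the middle; 76 mm high in all, 0.13 to 0.24 kg. This point: on its axis, 38 mm above its underside. Handle: 34 mm long along x, 14 mm thick along y, its top 38 mm above this point.
- slide_box: Slide box, loose bystander lying between the centrifuge and the mat, 100 x 36 x 28 mm. Origin at the centre of its underside, long axis along its x.
- stain_bottle: Amber stain bottle, loose bystander beyond the task's things, radius 26 mm, 120 mm high. Origin at the centre of its underside.
- beaker: Glass beaker, loose bystander beyond the mat, radius 36 mm, 90 mm high. Origin at the centre of its underside.
Not all that is in view belongs to the job. What is shaped like the part that bears lid_center but orange or yellow is not meant.

How it is judged:
On the way, in this order (a step that is already met when the one before it is completed fails the run):
1. the tray has been slid onto the mat, centred and square (horizontal distance between tray and mat below 0.035 m and angle between the x axis of tray and the x axis of mat, either way round below 0.22 rad and linear speed of tray below 0.03 m/s), for 0.1 s.
2. the lid has been turned clockwise far enough to come free, still in the collar (angle between the x axis of lid_center and the x axis of centrifuge, either way round above 1 rad and horizontal distance between lid_center and centrifuge below 0.012 m and height (world z) of lid_center below 0.175 m), for 0.05 s.
3. the lid stands upright on the floor of the tray (x of lid_center in the frame of tray between -0.085 and 0.085 m and y of lid_center in the frame of tray between -0.04 and 0.04 m and z of lid_center in the frame of tray between 0.045 and 0.06 m and angle between lid_center's own z axis and vertical below 0.1 rad and linear speed of lid below 0.03 m/s), for 0.2 s.
4. the tube carrier stands upright on the floor of the tray (x of carrier_center in the frame of tray between -0.105 and 0.105 m and y of carrier_center in the frame of tray between -0.055 and 0.055 m and z of carrier_center in the frame of tray between 0.034 and 0.049 m and angle between carrier_center's own z axis and vertical below 0.1 rad), for 0.2 s.
At the end, for the whole second after the job is handed in: The tray is centred on the mat within 35 mm and square within 0.22 rad; the lid (grip up) and the carrier stand upright within 0.1 rad on the tray floor, side by side, wholly inside the walls; all three are released and at rest (all of step 4 and horizontal distance between tray and mat below 0.035 m and angle between the x axis of tray and the x axis of mat, either way round below 0.22 rad and x of lid_center in the frame of tray between -0.085 and 0.085 m and y of lid_center in the frame of tray between -0.04 and 0.04 m and z of lid_center in the frame of tray between 0.045 and 0.06 m and angle between lid_center's own z axis and vertical below 0.1 rad and linear speed of each of tray, lid, carrier below 0.02 m/s); the robot touches nothing.
It fails at once if the tray is lifted or tipped off the bench (height (world z) of tray above 0.015 m or angle between tray's own z axis and vertical above 0.15 rad).
It fails at once if the carrier is tipped by more than 0.6 rad (angle between carrier_center's own z axis and vertical above 0.6 rad).
It fails at once if the slide box, stain bottle or beaker is moved by more than 30 mm (distance of any of slide_box, stain_bottle, beaker from where it was at the start of the episode above 0.03 m).
It also fails if it takes over 72 s, if anything falls off the work surface, if the arm or the gripper's body presses on something with over 40 N, if the wrist force passes 120 N, or if a joint passes its speed limit or range.

### The arm

A 6-joint arm with a two-finger parallel gripper is mounted at the origin on the work surface. World frame = base frame: x ahead of the robot, y to its left, z up, the work surface at z = 0. Lengths are in m, angles in rad, forces in N, time in s.
With the tool pointing down it reaches from about 0.25 to 0.8 m from the base axis. Payload 3.9 kg.
Tool frame: the origin (TCP) lies at the very end of the fingers, on their centre line; the grasp point (between the pads) lies 19 mm behind it (r.pinch_z is the distance from the TCP to the grasp point, in m); z points along the fingers, y is the direction in which the jaws open and shut (so a half turn about z gives the same grasp; the last joint's range is limited). The gripper opens to 85 mm and grips with 20 to 120 N. Pads are 22 mm wide; open, the fingers measure 114 mm over their backs; the gripper's body (76 mm by 85 mm) begins 54 mm behind the grasp point. The pads swing forward as they close: fully open they stand 13 mm farther back than shut.
Start: joints at [0, 0.26, -0.138, 1.173, 0, 1.571], TCP at [0.525, -0, 0.231] pointing down, gripper open.
Joint ranges: [-2.78, 2.78], [-0.83, 1.72], [-1.28, 1.37], [-1.9, 2.12], [-1.57, 1.48], [-3.14, 3.14]. Speed limits (rad/s): [2.57, 2.57, 3.14, 3.14, 3.14, 3.14].

### API

Orientations are given as a unit quaternion [w, x, y, z].
In Python, from bench import r gives the robot as it stands.
- The arm moves only by the tool step_arm, never from a script. Its argument "deltas" is a list of rows, each a list of 7 numbers: the shift along the tool's x, y, z as a fraction of full scale, then the turn, a rotation vector about the tool's x, y, z as a fraction of full scale, then the gripper's target within -1 to 1 (fully open at 1, half-way at 0, shut at -1). In form: [[dx, dy, dz, wx, wy, wz, claw], ...]. A call has 1 to 8 rows; each row is the pose to reach, as a shift and turn from the pose measured when the call began, along the tool's axes at that moment; what a row does not reach only later rows make up. Full scale, the value 1, is 1000 mm for a shift and 90 degrees for a turn. A row lasts 1/12 s, in which the tool goes at most 41.7 mm and 7.16 degrees, less where a joint would pass 70% of its speed; a pose out of reach is approached as far as the arm can. A call with a number of a shift or a turn outside -1 to 1 is refused whole. A call with a gripper value outside its range is refused whole. The fingers move at their own pace and stop on an object; "force" is the grip in N (left out, the last holds). Time passes only in rows, so rows that repeat a pose let the fingers close. It gives the time, the measured TCP pose, the force and the opening at its end, in the units of the state.
- r.state(): the state, without advancing time (a new reading comes with each control period).
- r.read_camera(name): name is "scene" or "side" or "wrist"; returns the picture (480x640x3 uint8, blue, green, red); there is no depth.
- r.get_calibration(name): a dict with "fovy" (degrees; the focal length in pixels is half the picture's height over the tangent of half this angle, whatever the lens; pixels are square), "cx", "cy" (the principal point, pixels), "origin" and "attitude" of the camera in the world; the wrist camera has in their place "tool_from_camera" (4x4, takes a point from camera to tool coordinates, whose origin is the TCP and whose axes are the flange's). Camera axes: x right, y down, z forward; pixel columns grow to the right and rows downward; lengths in m; the calibration is good to about 2 mm. A picture is of the moment at which its call begins: read the wrist's pose just before it. get_calibration takes no time and is no camera call.
- r.close_job(): hands the job in, once; it reports no verdict.
Trained networks look in the newest picture that a camera, given by its name, has taken for a name from the list of things; names that differ only in an ending like _2 or _b are one class to them, and where a whole thing is asked for, a point or a joint stands for the part that bears it (a point fixed in the world has none). Each returns a list of dicts, best first, with "confidence" (0 to 1); they miss things now and then, are a little off and sometimes report something else, mostly with a low value. They report only what shows in the picture. A call takes as long as a camera call. They do not tell look-alikes from the thing itself.
- r.regions_of(camera, name): "region" (480x640 bool, what is visible of it) and "centre" ([row, column] in pixels, amid what is visible of it).
- r.place_of(camera, name): "centre" ([row, column] in pixels: a listed point, or the origin of a listed thing).
The state is a dict: "clock": time; "joint_positions": joint angles; "joint_velocities": joint speeds; "tau": joint torques, N m; "tcp_pos": TCP position; "orientation": TCP orientation; "wrist_force": force on the tool from outside, world axes, zero at the start; "moment": the same for the moment, N m; "opening": opening from 0.0 (shut) to 1.0 (fully open).
Only numpy, scipy, OpenCV 4.12 (cv2) and the standard library are available. Lean on these libraries where they do the work, as an engineer would, in place of code of your own. Each camera call takes 0.05 s, during which the arm holds its last target. There are 200 camera calls.

## Working session

There is one attempt and no reset: what is moved stays moved. The work goes in short steps, Python scripts to look and compute and a tool call to move; the robot and the scene stay as the last step left them, time stands still between calls to the robot, and variables do not carry over. Pictures are saved under pics/ and viewed, about 8 in all and at most 12, crops included, and the job is handed in when it is done.

Besides the shell and the picture viewer there is one more tool, called after "Emit:" by a JSON object that holds its "fn" and its "kwargs", one argument or row to a line. step_arm: Moves the arm, as the interface text tells. Shift numbers are shares of 1000 mm and turn numbers shares of 90 degrees, none past 1 either way. Its arguments: {"type":"object","properties":{"deltas":{"type":"array","items":{"type":"array","items":{"type":"number","minimum":-1,"maximum":1}}},"force":{"type":"number"}},"required":["deltas"]}

```bash
mkdir -p pics; cat > h.py <<'E'
import numpy as np, cv2
from bench import r
from scipy.spatial.transform import Rotation as R
def rot(q): return R.from_quat([q[1],q[2],q[3],q[0]])
def cam(name):
    c=r.get_calibration(name); f=240/np.tan(np.radians(c["fovy"])/2)
    if "origin" in c:
        a=np.array(c["attitude"],float)
        M=a if a.shape==(3,3) else rot(a).as_matrix()
        o=np.array(c["origin"])
    else:
        s=r.state(); T=np.array(c["tool_from_camera"]); W=rot(s["orientation"]).as_matrix()
        M=W@T[:3,:3]; o=np.array(s["tcp_pos"])+W@T[:3,3]
    return f,c["cx"],c["cy"],o,M
def at_z(C,rc,z):
    f,cx,cy,o,M=C; d=M@np.array([(rc[1]-cx)/f,(rc[0]-cy)/f,1]); return o+d*(z-o[2])/d[2]
def proj(C,p):
    f,cx,cy,o,M=C; q=M.T@(np.array(p)-o); return np.array([cy+f*q[1]/q[2],cx+f*q[0]/q[2]])
E
python3 - <<'E'
from h import *
s=r.state(); print(s)
ims=[]
for n in ["scene","side"]:
    print(r.get_calibration(n)); im=r.read_camera(n); C=cam(n)
    for name,z in [("tray",0),("mat",0),("centrifuge",0),("rotor_mouth",.116),("lid_center",.148),("lid_grip",.18),("slide_box",0),("stain_bottle",0),("beaker",0)]:
        for d in r.place_of(n,name)[:2]:
            print(n,name,round(d["confidence"],2),np.round(d["centre"]),np.round(at_z(C,d["centre"],z),3))
    cv2.imwrite(f"pics/{n}0.png",im)
E
```

```text
{'clock': 0.0, 'joint_positions': array([ 5.04749595e-05,  2.60714515e-01, -1.39360707e-01,  1.17272612e+00,
        2.30288011e-05,  1.57081535e+00]), 'joint_velocities': array([ 0.00059694, -0.00167763, -0.00028087, -0.00141913,  0.0015215 ,
        0.00049855]), 'tau': array([-3.22425103e-04, -4.05677426e+01,  2.53926122e+01,  1.89446745e-02,
       -4.02533055e-05,  2.61086342e-05]), 'tcp_pos': array([5.24313021e-01, 3.38431064e-05, 2.30452098e-01]), 'orientation': array([-7.16999200e-04,  7.07095315e-01,  7.07117537e-01, -7.00764654e-04]), 'wrist_force': array([ 0.28494597,  0.20813058, -0.53846145]), 'moment': array([-0.02808061,  0.0240083 , -0.02261321]), 'opening': 0.9977802609891584}
{'fovy': 50.660519494688934, 'cx': 324.9214689050958, 'cy': 241.4219987132846, 'origin': array([ 1.26944629, -0.58566215,  0.95147141]), 'attitude': array([-0.3542406 ,  0.80909273,  0.43216311, -0.1819824 ])}
scene tray 0.64 [231. 439.] [0.573 0.286 0.   ]
scene tray 0.61 [298. 283.] [ 0.544 -0.205  0.   ]
scene mat 0.89 [240. 407.] [0.554 0.187 0.   ]
scene centrifuge 0.95 [294. 283.] [ 0.531
[... 542 characters left out ...]
1,  0.0920439 ])}
side tray 0.78 [188. 284.] [0.58  0.284 0.   ]
side mat 0.6 [205. 292.] [0.568 0.192 0.   ]
side centrifuge 0.63 [188. 282.] [0.573 0.285 0.   ]
side centrifuge 0.5 [214. 380.] [0.802 0.035 0.   ]
side lid_center 0.89 [365. 447.] [ 0.597 -0.553  0.148]
side lid_center 0.79 [260. 338.] [ 0.528 -0.201  0.148]
side lid_grip 0.83 [354. 450.] [ 0.599 -0.549  0.18 ]
side lid_grip 0.81 [362. 380.] [ 0.465 -0.504  0.18 ]
side slide_box 0.64 [254. 298.] [ 0.5   -0.013  0.   ]
side stain_bottle 0.66 [212. 377.] [0.8  0.05 0.  ]
side stain_bottle 0.15 [253. 298.] [ 0.5   -0.008  0.   ]
side beaker 0.84 [187. 350.] [0.779 0.197 0.   ]
side beaker 0.72 [262. 336.] [ 0.584 -0.087  0.   ]
```

View pics/scene0.png

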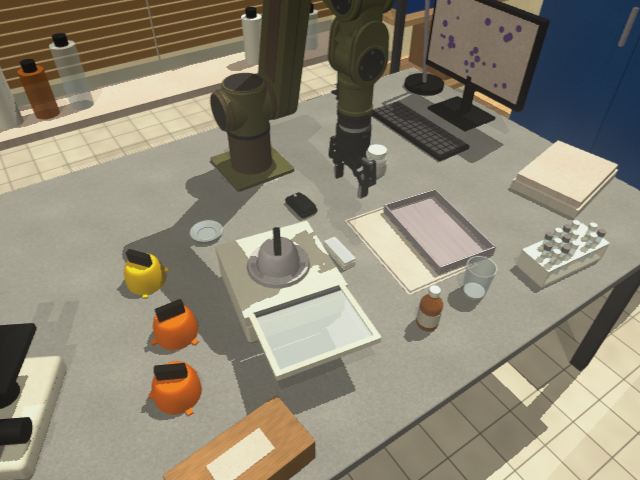

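View pics/side0.png

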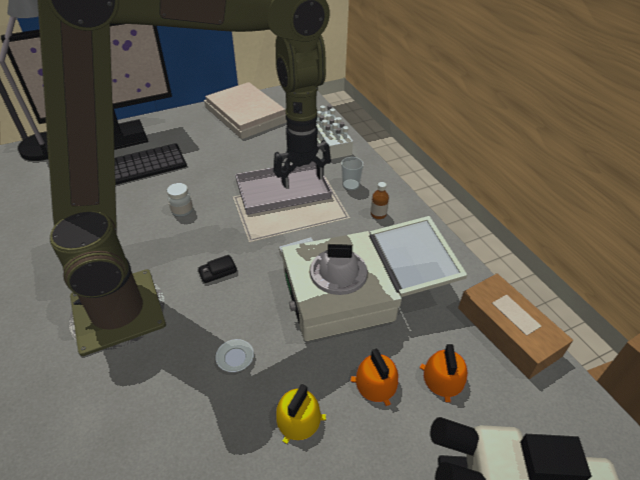

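The scene view shows the grey lid in the centrifuge at about (262,278), the tray at (231,439) on top of the mat at (240,407), and the slide box at (252,340). The orange and yellow domes are decoys. Next I'll fit the tray and mat poses.

```bash
cat >> h.py <<'E'
from scipy.optimize import minimize
def corners(p,lx,ly,z):
    c,s=np.cos(p[2]),np.sin(p[2])
    return [(p[0]+c*a-s*b,p[1]+s*a+c*b,zz) for zz in z for a in(-lx/2,lx/2) for b in(-ly/2,ly/2)]
def mask(C,p,lx,ly,z):
    m=np.zeros((480,640),np.uint8); pts=np.array([proj(C,q)[::-1] for q in corners(p,lx,ly,z)])
    cv2.fillConvexPoly(m,cv2.convexHull(np.round(pts*16).astype(np.int32)),1,shift=4); return m>0
def fit(views,p0,lx,ly,z,hide=None):
    def L(p):
        e=0
        for i,(C,reg) in enumerate(views):
            m=mask(C,p,lx,ly,z)
            if hide is not None: m=m&~hide[i]
            e+=1-(m&reg).sum()/(m|reg).sum()
        return e
    best=min((minimize(L,p0,method="Nelder-Mead",options=dict(initial_simplex=np.array(p0)+np.array([[0,0,0],[.02,0,0],[0,.02,0],[0,0,k*.12]]))) for k in(-1,1)),key=lambda o:o.fun)
    return np.round(best.x,4),best.fun
E
python3 - <<'E'
from h import *
r.read_camera("scene"); C=cam("scene")
g=lambda n,k=0:r.regions_of("scene",n)
T=[d for d in g("tray") if 380<d["centre"][1]<500][0]; M=g("mat")[0]
print(T["confidence"],T["centre"],M["confidence"],M["centre"])
t,e=fit([(C,T["region"])],[.575,.285,0],.28,.18,(0,.03)); print("tray",t,e)
m,e=fit([(C,M["region"])],[.56,.19,0],.32,.22,(0,.001),[T["region"]]); print("mat",m,e)
E
```

```text
0.76 [229.4, 441.7] 0.7 [247.8, 394.7]
tray [ 0.5697  0.2765 -0.1508] 0.06448598130841121
mat [ 0.5562  0.1858 -0.0893] 0.07541599570585078
```

Emit:
{"fn": "step_arm", "kwargs": {
  "deltas": [
    [0.04, 0, 0, 0, 0, 0.0795, 1],
    [0.08, 0, 0, 0, 0, 0.159, 1],
    [0.11, 0, 0, 0, 0, 0.2385, 1],
    [0.11, 0, 0, 0, 0, 0.318, 1],
    [0.11, 0, 0, 0, 0, 0.3975, 1],
    [0.11, 0, 0, 0, 0, 0.477, 1]
  ]
}}

```text
clock: 1.65
tcp_pos: [0.5249, 0.111, 0.2312]
orientation: [0.0, 0.912, 0.41, -0.0]
wrist_force: [-0.7, 0.1, 0.5]
opening: 0.997
```

Emit:
{"fn": "step_arm", "kwargs": {
  "deltas": [
    [0.03, -0.01, 0, 0, 0, 0.0795, 1],
    [0.0655, -0.0167, 0, 0, 0, 0.159, 1],
    [0.0655, -0.0167, 0, 0, 0, 0.2385, 1],
    [0.0655, -0.0167, 0, 0, 0, 0.318, 1],
    [0.0655, -0.0167, 0, 0, 0, 0.3975, 1],
    [0.0655, -0.0167, 0, 0, 0, 0.477, 1],
    [0.0655, -0.0167, 0, 0, 0, 0.55, 1],
    [0.0655, -0.0167, 0, 0, 0, 0.633, 1]
  ]
}}

```text
clock: 2.32
tcp_pos: [0.5655, 0.1027, 0.2312]
orientation: [-0.043, 0.997, 0.066, -0.006]
wrist_force: [-0.5, -0.1, -0.5]
opening: 1.001
```

```bash
python3 - <<'E'
from h import *
s=r.state(); print(s["joint_positions"],s["tcp_pos"],s["orientation"])
C=cam("wrist"); im=r.read_camera("wrist"); print("cam at",C[3], C[4][:,2])
T=r.regions_of("wrist","tray"); M=r.regions_of("wrist","mat")
for d in T: print("T",d["confidence"],d["centre"])
for d in M: print("M",d["confidence"],d["centre"])
for p,l,w,z,c in [((.5697,.2765,-.1508),.28,.18,(0,),(0,255,0)),((.5697,.2765,-.1508),.28,.18,(.03,),(0,255,255)),((.5562,.1858,-.0893),.32,.22,(.0,),(0,0,255))]:
    q=np.array([proj(C,k)[::-1] for k in corners(p,l,w,z)],np.int32)[[0,1,3,2]]
    cv2.polylines(im,[q],True,c,1)
cv2.imwrite("pics/w1.png",im)
E
```

```text
[ 0.13124319  0.35061292 -0.0104908   1.21674349  0.08687003  3.14059325] [0.5655274  0.10269003 0.23116904] [-0.04309985  0.99687761  0.06585765 -0.00634031]
cam at [0.64461588 0.10078572 0.37363012] [-0.31921558  0.04071595 -0.94680707]
T 0.94 [147.9, 168.2]
M 0.79 [175.2, 313.4]
```

View pics/w1.png

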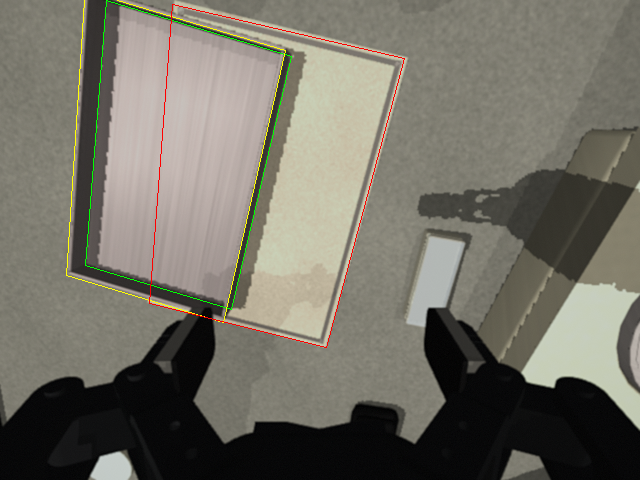

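The overlays fit: red is the mat, and yellow and green are the tray. The wrist has reached joint 6's limit, so I'll unwind it and grasp with the half-turned pose.

```bash
cat >> h.py <<'E'
def go(pos,yaw):
    s=r.state(); Rc=rot(s["orientation"]).as_matrix(); c,n=np.cos(yaw),np.sin(yaw)
    Rt=np.array([[c,n,0],[n,-c,0],[0,0,-1]]); d=Rc.T@(np.array(pos)-s["tcp_pos"]); w=R.from_matrix(Rc.T@Rt).as_rotvec()
    print("delta",np.round(d,4),np.round(w/(np.pi/2),4),"rows>=",max(np.linalg.norm(d)/.0417,np.degrees(np.linalg.norm(w))/7.16).round(1))
E
python3 -c "
from h import *
go([.5565,.1895,.16],1.5)"
```

```text
delta [ 0.0032 -0.0812  0.0785] [-0.0489 -0.0336 -0.8704] rows>= 11.0
```

Emit:
{"fn": "step_arm", "kwargs": {
  "deltas": [
    [0.003, -0.081, 0.07, -0.049, -0.034, -0.87, 1],
    [0.003, -0.081, 0.07, -0.049, -0.034, -0.87, 1],
    [0.003, -0.081, 0.07, -0.049, -0.034, -0.87, 1],
    [0.003, -0.081, 0.07, -0.049, -0.034, -0.87, 1],
    [0.003, -0.081, 0.07, -0.049, -0.034, -0.87, 1],
    [0.003, -0.081, 0.07, -0.049, -0.034, -0.87, 1],
    [0.003, -0.081, 0.07, -0.049, -0.034, -0.87, 1],
    [0.003, -0.081, 0.07, -0.049, -0.034, -0.87, 1]
  ]
}}

```text
clock: 3.13
tcp_pos: [0.5563, 0.19, 0.1683]
orientation: [-0.012, 0.842, 0.54, -0.002]
wrist_force: [-0.4, 0.4, -0.6]
opening: 1.002
```

```bash
python3 -c "
from h import *
go([.5565,.1895,.12],2.55)"
```

```text
delta [-0.0009  0.0015  0.0482] [-0.0076 -0.0153 -0.8971] rows>= 11.3
```

Emit:
{"fn": "step_arm", "kwargs": {
  "deltas": [
    [-0.001, 0.001, 0.048, -0.008, -0.015, -0.897, 0],
    [-0.001, 0.001, 0.048, -0.008, -0.015, -0.897, 0],
    [-0.001, 0.001, 0.048, -0.008, -0.015, -0.897, 0],
    [-0.001, 0.001, 0.048, -0.008, -0.015, -0.897, 0],
    [-0.001, 0.001, 0.048, -0.008, -0.015, -0.897, 0],
    [-0.001, 0.001, 0.048, -0.008, -0.015, -0.897, 0],
    [-0.001, 0.001, 0.048, -0.008, -0.015, -0.897, 0],
    [-0.001, 0.001, 0.048, -0.008, -0.015, -0.897, 0]
  ]
}}

```text
clock: 3.8
tcp_pos: [0.5558, 0.1908, 0.1202]
orientation: [-0.004, 0.48, 0.877, -0.0]
wrist_force: [0.4, -0.0, 0.2]
opening: 0.495
```

```bash
python3 -c "
from h import *
go([.5565,.1895,.05],2.99)"
```

```text
delta [-0.0019  0.0002  0.0702] [-0.0007 -0.0049 -0.5409] rows>= 6.8
```

Emit:
{"fn": "step_arm", "kwargs": {
  "deltas": [
    [-0.002, 0, 0.07, -0.001, -0.005, -0.541, 0],
    [-0.002, 0, 0.07, -0.001, -0.005, -0.541, 0],
    [-0.002, 0, 0.07, -0.001, -0.005, -0.541, 0],
    [-0.002, 0, 0.07, -0.001, -0.005, -0.541, 0],
    [-0.002, 0, 0.07, -0.001, -0.005, -0.541, 0],
    [-0.002, 0, 0.07, -0.001, -0.005, -0.541, 0],
    [-0.002, 0, 0.07, -0.001, -0.005, -0.541, 0],
    [-0.002, 0, 0.07, -0.001, -0.005, -0.541, 0]
  ]
}}

```text
clock: 4.47
tcp_pos: [0.5562, 0.1905, 0.0502]
orientation: [0.0, 0.074, 0.997, 0.0]
wrist_force: [0.3, 0.5, -0.6]
opening: 0.504
```

```bash
python3 - <<'E'
from h import *
go([.5565,.1895,.01],2.99)
C=cam("wrist"); im=r.read_camera("wrist"); cv2.imwrite("pics/w2.png",im)
E
```

```text
delta [-0.0005 -0.001   0.0402] [0.0004 0.0003 0.0024] rows>= 1.0
```

View pics/w2.png

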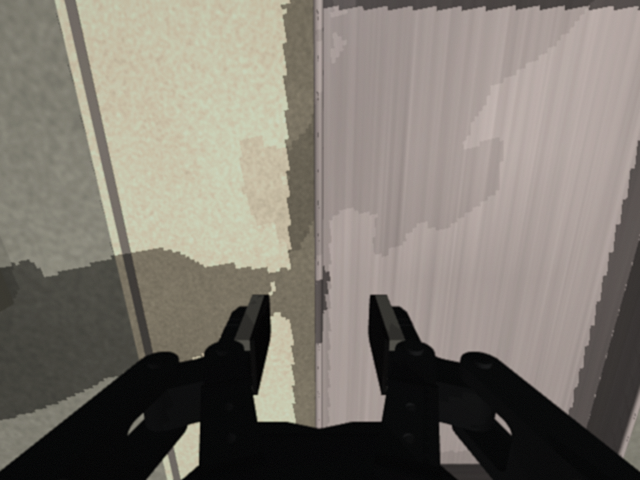

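The tray wall (column 320) sits centred and square between the fingers, so I'll go down and grip it.

Emit:
{"fn": "step_arm", "kwargs": {
  "deltas": [
    [0, -0.001, 0.02, 0, 0, 0, 0],
    [0, -0.001, 0.037, 0, 0, 0, 0],
    [0, -0.001, 0.037, 0, 0, 0, -0.5],
    [0, -0.001, 0.037, 0, 0, 0, -1],
    [0, -0.001, 0.037, 0, 0, 0, -1],
    [0, -0.001, 0.037, 0, 0, 0, -1],
    [0, -0.001, 0.037, 0, 0, 0, -1]
  ],
  "force": 40
}}

```text
clock: 5.1
tcp_pos: [0.5566, 0.1899, 0.0142]
orientation: [0.001, 0.076, 0.997, 0.001]
wrist_force: [-0.8, 0.3, -0.2]
opening: 0.034
```

```bash
python3 - <<'E'
from h import *
s=r.state(); print(s["wrist_force"],s["opening"],s["tcp_pos"])
# tray centre offset in grasp; want tray at mat centre/yaw
yaw=-.0893; p=np.array([.5562,.1858])+np.array([[np.cos(yaw),-np.sin(yaw)],[np.sin(yaw),np.cos(yaw)]])@[0,-.088]
print(p); go([p[0],p[1],s["tcp_pos"][2]],np.pi+yaw)
E
```

```text
[-0.80510162  0.32064255 -0.18566872] 0.033768477493788064 [0.55663352 0.18990363 0.01415873]
[0.54835204 0.09815064]
delta [-0.0057 -0.0919 -0.0001] [ 0.001   0.001  -0.0399] rows>= 2.2
```

Emit:
{"fn": "step_arm", "kwargs": {
  "deltas": [
    [-0.001, -0.014, 0, 0, 0, -0.006, -1],
    [-0.002, -0.028, 0, 0, 0, -0.012, -1],
    [-0.003, -0.043, 0, 0, 0, -0.018, -1],
    [-0.004, -0.058, 0, 0, 0, -0.025, -1],
    [-0.005, -0.073, 0, 0, 0, -0.032, -1],
    [-0.006, -0.086, 0, 0, 0, -0.04, -1],
    [-0.006, -0.092, 0, 0, 0, -0.04, -1],
    [-0.006, -0.092, 0, 0, 0, -0.04, -1]
  ]
}}

```text
clock: 5.77
tcp_pos: [0.5482, 0.0964, 0.0141]
orientation: [0.001, 0.046, 0.999, -0.0]
wrist_force: [-0.9, -1.9, -1.8]
opening: 0.031
```

Emit:
{"fn": "step_arm", "kwargs": {
  "deltas": [
    [0, 0, 0, 0, 0, 0, -0.5],
    [0, 0, 0, 0, 0, 0, 0],
    [0, 0, 0, 0, 0, 0, 0],
    [0, 0, -0.04, 0, 0, 0, 0],
    [0, 0, -0.08, 0, 0, 0, 0],
    [0, 0, -0.12, 0, 0, 0, 0],
    [0, -0.03, -0.16, 0, 0, 0, 0.5],
    [0, -0.06, -0.2, 0, 0, 0, 1]
  ]
}}

```text
clock: 6.43
tcp_pos: [0.5441, 0.0478, 0.2035]
orientation: [0.002, 0.044, 0.999, 0.0]
wrist_force: [1.2, 0.4, -0.2]
opening: 0.771
```

```bash
python3 - <<'E'
from h import *
s=r.state(); print(s["joint_positions"])
r.read_camera("scene"); C=cam("scene")
T=[d for d in r.regions_of("scene","tray") if 360<d["centre"][1]<500]
for t in T[:1]: print(t["confidence"],fit([(C,t["region"])],[.556,.186,-.09],.28,.18,(0,.03)))
for n,z in [("lid_grip",.18),("rotor_mouth",.116),("lid_center",.147)]:
    for d in r.place_of("scene",n): print(n,d["confidence"],at_z(C,d["centre"],z).round(4))
E
```

```text
[ 8.77040337e-02  3.06124620e-01 -1.46525380e-01  1.11424267e+00
 -8.04214401e-05  1.75677223e-01]
0.97 (array([ 0.5571,  0.1817, -0.0761]), np.float64(0.029003339778519988))
lid_grip 0.84 [ 0.4205 -0.4826  0.18  ]
lid_grip 0.66 [ 0.7248 -0.5312  0.18  ]
lid_grip 0.61 [ 0.5888 -0.4825  0.18  ]
lid_grip 0.56 [ 0.5271 -0.2003  0.18  ]
rotor_mouth 0.72 [ 0.4655 -0.1769  0.116 ]
lid_center 0.77 [ 0.5776 -0.468   0.147 ]
lid_center 0.76 [ 0.5282 -0.2069  0.147 ]
lid_center 0.58 [ 0.4146 -0.4724  0.147 ]
lid_center 0.55 [ 0.7098 -0.5269  0.147 ]
```

The tray fits at (0.557, 0.182), yaw -0.076, against the mat at (0.556, 0.186), yaw -0.089. On to the lid.

```bash
python3 -c "
from h import *
go([.528,-.204,.29],np.pi-.24)"
```

```text
delta [-0.0077 -0.2515 -0.0894] [0.0004 0.001  0.0946] rows>= 6.4
```

Emit:
{"fn": "step_arm", "kwargs": {
  "deltas": [
    [0, -0.01, -0.04, 0, 0, 0, 1],
    [-0.002, -0.04, -0.075, 0, 0, 0.02, 1],
    [-0.003, -0.08, -0.089, 0, 0, 0.04, 1],
    [-0.005, -0.12, -0.089, 0, 0, 0.06, 1],
    [-0.006, -0.16, -0.089, 0, 0, 0.095, 1],
    [-0.008, -0.2, -0.089, 0, 0, 0.095, 1],
    [-0.008, -0.235, -0.089, 0, 0, 0.095, 1],
    [-0.008, -0.2515, -0.089, 0, 0, 0.095, 1]
  ]
}}

```text
clock: 7.35
tcp_pos: [0.5274, -0.2067, 0.287]
orientation: [-0.001, 0.121, 0.993, 0.0]
wrist_force: [-0.1, 1.1, 0.0]
opening: 1.002
```

```bash
python3 - <<'E'
from h import *
s=r.state(); print(s["tcp_pos"],s["orientation"])
C=cam("wrist"); im=r.read_camera("wrist"); s=r.state()
for n,z in [("lid_grip",.18),("rotor_mouth",.116),("lid_center",.147),("centrifuge",0)]:
    for d in r.place_of("wrist",n): print(n,round(d["confidence"],2),np.round(d["centre"]),at_z(C,d["centre"],z).round(4))
# bar: dark pixels projected on top plane
g=im.max(2)
cv2.imwrite("pics/w3.png",im)
E
```

```text
[ 0.5274473  -0.20671422  0.28698066] [-1.10607012e-03  1.21092542e-01  9.92640601e-01  9.88839075e-05]
lid_grip 0.9 [243. 323.] [ 0.5306 -0.2048  0.18  ]
lid_grip 0.71 [371.  77.] [ 0.5887 -0.4266  0.18  ]
lid_grip 0.59 [245.  70.] [ 0.4878 -0.3842  0.18  ]
rotor_mouth 0.54 [243. 324.] [ 0.5513 -0.2085  0.116 ]
lid_center 0.91 [234.  87.] [ 0.4873 -0.392   0.147 ]
lid_center 0.89 [231. 326.] [ 0.532  -0.2027  0.147 ]
lid_center 0.76 [358.  96.] [ 0.5978 -0.4349  0.147 ]
```

View pics/w3.png

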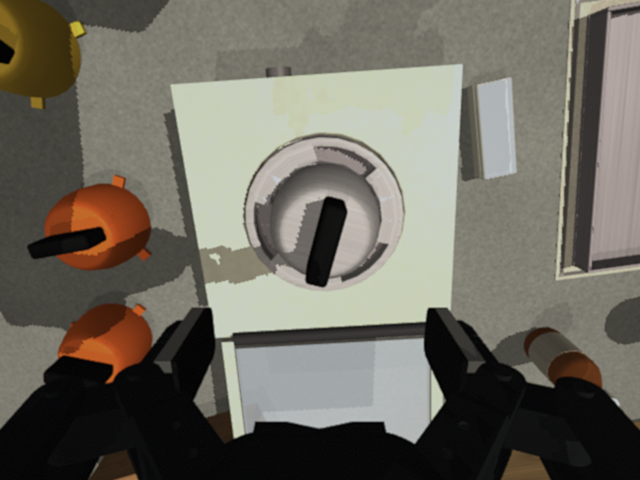

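The wrist view shows the grey lid in its collar, centred near (325,215). The bar runs from about (333,200) to (317,283), and the deck edge from (462,66) to (451,310).

```bash
python3 - <<'E'
from h import *
im=cv2.imread("pics/w3.png"); C=cam("wrist")
roi=np.zeros((480,640),np.uint8); roi[185:292,295:360]=1
m=((im.max(2)<35)&(roi>0)).astype(np.uint8)
n,l,st,ce=cv2.connectedComponentsWithStats(m); k=1+np.argmax(st[1:,4]); print(st[k],ce[k])
pts=np.argwhere(l==k)
# fit bar box (60x16, z .164-.196)
print(fit([(C,l==k)],[.53,-.205,-.3],.06,.016,(.164,.196)))
for a,b in [((66,462),(310,451)),((85,172),(320,205)),((85,172),(66,462))]:
    p,q=at_z(C,a,.105),at_z(C,b,.105); d=q-p; print(p.round(3),q.round(3),"ang",np.arctan2(d[1],d[0]).round(3))
E
```

```text
[ 306  197   40   89 2025] [325.29283951 240.96      ]
(array([ 0.5305, -0.1993, -0.4467]), np.float64(0.1600995437577769))
[ 0.434 -0.059  0.105] [ 0.655 -0.097  0.105] ang -0.171
[ 0.392 -0.295  0.105] [ 0.607 -0.341  0.105] ang -0.211
[ 0.392 -0.295  0.105] [ 0.434 -0.059  0.105] ang 1.391
```

```bash
python3 -c "
from h import *
go([.5305,-.202,.168],np.pi-.447)"
```

```text
delta [-0.0024  0.0009  0.1201] [ 0.0011 -0.001   0.1322] rows>= 2.9
```

Emit:
{"fn": "step_arm", "kwargs": {
  "deltas": [
    [-0.002, 0.001, 0.03, 0, 0, 0.06, 0.3],
    [-0.002, 0.001, 0.06, 0, 0, 0.132, 0.3],
    [-0.002, 0.001, 0.09, 0, 0, 0.132, 0.3],
    [-0.002, 0.001, 0.119, 0, 0, 0.132, 0.3],
    [-0.002, 0.001, 0.119, 0, 0, 0.132, -0.5],
    [-0.002, 0.001, 0.119, 0, 0, 0.132, -1],
    [-0.002, 0.001, 0.119, 0, 0, 0.132, -1],
    [-0.002, 0.001, 0.119, 0, 0, 0.132, -1]
  ],
  "force": 60
}}

```text
clock: 8.27
tcp_pos: [0.5315, -0.2019, 0.1712]
orientation: [0.001, 0.221, 0.975, 0.0]
wrist_force: [-0.1, -1.4, -2.1]
opening: 0.176
```

```bash
python3 -c "
from h import *
s=r.state();print(s['wrist_force'],s['moment'],s['joint_positions'],s['opening'],s['tcp_pos'])"
```

```text
[-0.13575277 -1.36285933 -2.05065099] [-0.08020976  0.09842595 -0.04353827] [-3.63583861e-01  3.63472402e-01 -1.47598524e-01  1.05797008e+00
  9.29941882e-04  8.22056628e-02] 0.17646141520729322 [ 0.53154316 -0.20193339  0.17116569]
```

Emit:
{"fn": "step_arm", "kwargs": {
  "deltas": [
    [0, 0, 0, 0, 0, 0.06, -1],
    [0, 0, -0.0005, 0, 0, 0.12, -1],
    [0, 0, -0.001, 0, 0, 0.18, -1],
    [0, 0, -0.0015, 0, 0, 0.24, -1],
    [0, 0, -0.002, 0, 0, 0.3, -1],
    [0, 0, -0.002, 0, 0, 0.36, -1],
    [0, 0, -0.0025, 0, 0, 0.42, -1],
    [0, 0, -0.0025, 0, 0, 0.48, -1]
  ]
}}

```text
clock: 8.93
tcp_pos: [0.5324, -0.2023, 0.1752]
orientation: [0.002, 0.566, 0.824, 0.001]
wrist_force: [0.3, -0.1, -3.1]
opening: 0.178
```

Emit:
{"fn": "step_arm", "kwargs": {
  "deltas": [
    [0, 0, 0, 0, 0, 0.06, -1],
    [0, 0, 0, 0, 0, 0.12, -1],
    [0, 0, 0, 0, 0, 0.18, -1],
    [0, 0, 0, 0, 0, 0.24, -1],
    [0, 0, 0, 0, 0, 0.29, -1],
    [0, 0, 0, 0, 0, 0.29, -1],
    [0, 0, 0, 0, 0, 0.29, -1]
  ]
}}

```text
clock: 9.52
tcp_pos: [0.5325, -0.2025, 0.1764]
orientation: [0.002, 0.737, 0.676, 0.001]
wrist_force: [-2.1, -0.7, -0.2]
opening: 0.178
```

```bash
python3 - <<'E'
from h import *
s=r.state();print(s['wrist_force'],s['moment'],s['joint_positions'],s['opening'],s['tcp_pos'])
C=cam("wrist"); im=r.read_camera("wrist"); cv2.imwrite("pics/w4.png",im)
E
```

```text
[-2.13362809 -0.6877486  -0.22605642] [-0.00564455  0.50299759 -0.02744549] [-3.63516713e-01  3.59539811e-01 -1.39333791e-01  1.06674411e+00
  2.42681547e-04  1.29436328e+00] 0.1776201935378136 [ 0.53246504 -0.20247883  0.17643615]
```

View pics/w4.png

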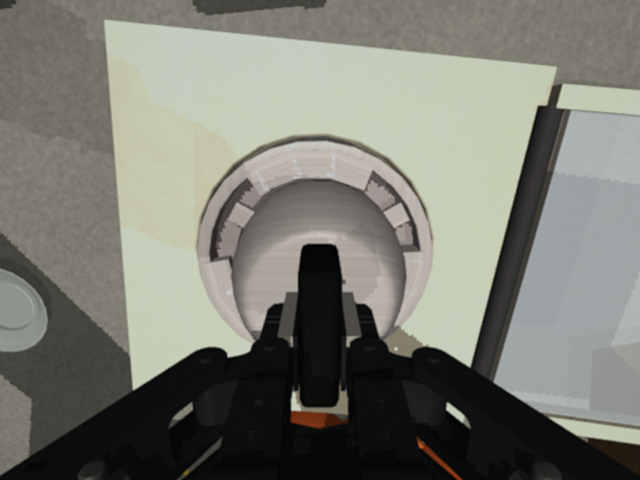

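The lid is turned to about -1.48 rad relative, its lugs show in the notches at (243,213) and (397,213), and the vertical force is near zero. I'll lift gently to test that it is free.

Emit:
{"fn": "step_arm", "kwargs": {
  "deltas": [
    [0, 0, -0.003, 0, 0, 0, -1],
    [0, 0, -0.006, 0, 0, 0, -1],
    [0, 0, -0.01, 0, 0, 0, -1],
    [0, 0, -0.014, 0, 0, 0, -1]
  ]
}}

```text
clock: 9.9
tcp_pos: [0.5331, -0.2025, 0.191]
orientation: [0.003, 0.737, 0.676, 0.002]
wrist_force: [-0.3, -0.4, -2.1]
opening: 0.173
```

Emit:
{"fn": "step_arm", "kwargs": {
  "deltas": [
    [0, 0, -0.02, 0, 0, 0, -1],
    [0, 0, -0.05, 0, 0, 0, -1],
    [0, 0, -0.08, 0, 0, 0, -1],
    [0, 0, -0.09, 0, 0, 0, -1]
  ]
}}

```text
clock: 10.23
tcp_pos: [0.5349, -0.2032, 0.2862]
orientation: [0.007, 0.737, 0.676, 0.004]
wrist_force: [1.3, -0.2, -1.3]
opening: 0.175
```

```bash
python3 -c "
from h import *
s=r.state();print(s['wrist_force'],s['opening'],s['tcp_pos'])
go([.497,.186,.26],np.pi-1.657)"
```

```text
[ 1.31210029 -0.18266782 -1.31470477] 0.17487782265557492 [ 0.53491434 -0.20318871  0.28622062]
delta [ 0.3845 -0.0717  0.0239] [ 0.0095  0.0021 -0.0002] rows>= 9.4
```

Emit:
{"fn": "step_arm", "kwargs": {
  "deltas": [
    [0.02, -0.004, 0, 0.004, 0, 0, -1],
    [0.05, -0.01, 0, 0.007, 0.001, 0, -1],
    [0.085, -0.016, 0, 0.0095, 0.002, 0, -1],
    [0.12, -0.022, 0, 0.0095, 0.002, 0, -1],
    [0.155, -0.029, 0, 0.0095, 0.002, 0, -1],
    [0.19, -0.036, 0, 0.0095, 0.002, 0, -1],
    [0.225, -0.043, 0, 0.0095, 0.002, 0, -1],
    [0.26, -0.05, 0, 0.0095, 0.002, 0, -1]
  ]
}}

```text
clock: 10.9
tcp_pos: [0.5074, 0.0619, 0.2844]
orientation: [0.0, 0.737, 0.676, 0.0]
wrist_force: [0.3, -0.5, -1.4]
opening: 0.175
```

```bash
python3 -c "
from h import *
go([.497,.186,.20],np.pi-1.657)"
```

```text
delta [ 0.1228 -0.0211  0.0845] [ 0.0004 -0.0002 -0.0002] rows>= 3.6
```

Emit:
{"fn": "step_arm", "kwargs": {
  "deltas": [
    [0.03, -0.005, 0, 0, 0, 0, -1],
    [0.065, -0.011, 0, 0, 0, 0, -1],
    [0.1, -0.017, 0.02, 0, 0, 0, -1],
    [0.123, -0.021, 0.05, 0, 0, 0, -1],
    [0.123, -0.021, 0.084, 0, 0, 0, -1],
    [0.123, -0.021, 0.12, 0, 0, 0, -1],
    [0.123, -0.021, 0.15, 0, 0, 0, -1],
    [0.123, -0.021, 0.15, 0, 0, 0, -1]
  ]
}}

```text
clock: 11.57
tcp_pos: [0.4922, 0.1849, 0.1282]
orientation: [-0.002, 0.737, 0.676, -0.005]
wrist_force: [-1.3, -0.4, -2.6]
opening: 0.174
```

```bash
python3 - <<'E'
from h import *
go([.497,.186,.081],np.pi-1.657)
im=r.read_camera("scene"); cv2.imwrite("pics/s5.png",cv2.resize(im[130:330,260:560],None,fx=2.5,fy=2.5))
E
```

```text
delta [0.0018 0.0052 0.0472] [-0.0065  0.003   0.0004] rows>= 1.1
```

View pics/s5.png

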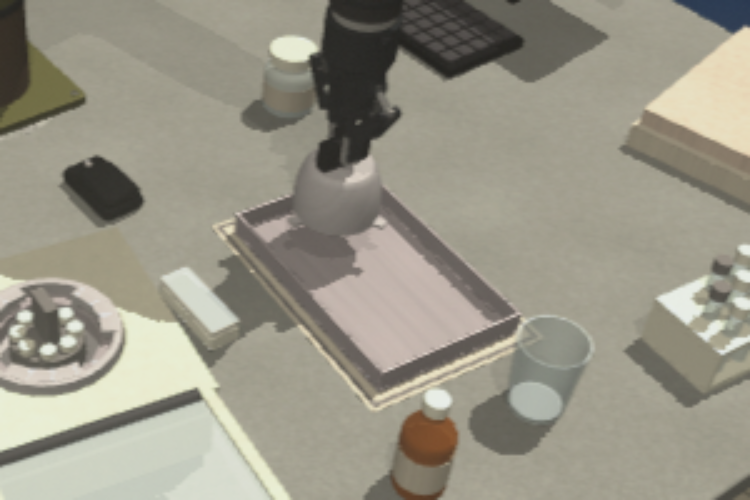

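The lid hangs upright over the robot-side half of the tray, and the bystanders are undisturbed. Lowering it.

Emit:
{"fn": "step_arm", "kwargs": {
  "deltas": [
    [0.002, 0.005, 0.02, -0.0065, 0.003, 0, -1],
    [0.002, 0.005, 0.034, -0.0065, 0.003, 0, -1],
    [0.002, 0.005, 0.042, -0.0065, 0.003, 0, -1],
    [0.002, 0.005, 0.045, -0.0065, 0.003, 0, -1],
    [0.002, 0.005, 0.047, -0.0065, 0.003, 0, -1],
    [0.002, 0.005, 0.047, -0.0065, 0.003, 0, -1]
  ]
}}

```text
clock: 12.12
tcp_pos: [0.4999, 0.1871, 0.0855]
orientation: [0.001, 0.737, 0.676, 0.003]
wrist_force: [-0.3, 0.8, -2.1]
opening: 0.17
```

```bash
python3 -c "
from h import *
s=r.state();print(s['wrist_force'],s['opening'],s['tcp_pos'],s['orientation'])"
```

```text
[-0.27973536  0.84200269 -2.07198947] 0.17044984545832204 [0.49990999 0.18707923 0.08548743] [0.00113129 0.73688789 0.67600799 0.00285815]
```

Emit:
{"fn": "step_arm", "kwargs": {
  "deltas": [
    [0, 0.002, 0.002, 0, 0, 0, -1],
    [0, 0.002, 0.004, 0, 0, 0, -1],
    [0, 0.002, 0.005, 0, 0, 0, -1],
    [0, 0.002, 0.005, 0, 0, 0, -1]
  ]
}}

```text
clock: 12.45
tcp_pos: [0.502, 0.1869, 0.0806]
orientation: [0.001, 0.737, 0.676, 0.003]
wrist_force: [0.1, 1.0, -3.1]
opening: 0.173
```

```bash
python3 -c "
from h import *
s=r.state();print(s['wrist_force'],s['opening'],s['tcp_pos'],s['orientation'])"
```

```text
[ 0.11294452  0.98627238 -3.10076922] 0.17266759468735793 [0.5019765  0.18689237 0.08055751] [0.00114083 0.73690536 0.67598877 0.00289356]
```

Not touching yet, so I'll keep creeping down.

Emit:
{"fn": "step_arm", "kwargs": {
  "deltas": [
    [0, 0, 0.0015, 0, 0, 0, -1],
    [0, 0, 0.003, 0, 0, 0, -1],
    [0, 0, 0.003, 0, 0, 0, -1]
  ]
}}

```text
clock: 12.7
tcp_pos: [0.5017, 0.1868, 0.0772]
orientation: [0.001, 0.737, 0.676, 0.003]
wrist_force: [0.3, -0.6, -1.8]
opening: 0.182
```

```bash
python3 -c "
from h import *
s=r.state();print(s['wrist_force'],s['opening'],s['tcp_pos'],s['orientation'])"
```

```text
[ 0.29615374 -0.58992319 -1.79284651] 0.18200671972158744 [0.50170217 0.18681094 0.07722201] [0.00103491 0.73690312 0.6759926  0.002594  ]
```

Emit:
{"fn": "step_arm", "kwargs": {
  "deltas": [
    [0, 0, 0.001, 0, 0, 0, -1],
    [0, 0, 0.002, 0, 0, 0, -1],
    [0, 0, 0.002, 0, 0, 0, -1],
    [0, 0, 0.002, 0, 0, 0, -1]
  ]
}}

```text
clock: 13.03
tcp_pos: [0.5021, 0.1874, 0.0766]
orientation: [0.001, 0.737, 0.676, 0.003]
wrist_force: [-2.7, 1.3, 7.0]
opening: 0.176
```

```bash
python3 - <<'E'
from h import *
s=r.state();print(s['wrist_force'],s['opening'],s['tcp_pos'],s['orientation'])
im=r.read_camera("scene"); cv2.imwrite("pics/s6.png",cv2.resize(im[160:300,330:510],None,fx=4,fy=4))
E
```

```text
[-2.74684488  1.27544895  7.01983789] 0.17604288383534136 [0.50210454 0.1873686  0.07661499] [0.00105285 0.73687238 0.6760223  0.00344104]
```

View pics/s6.png

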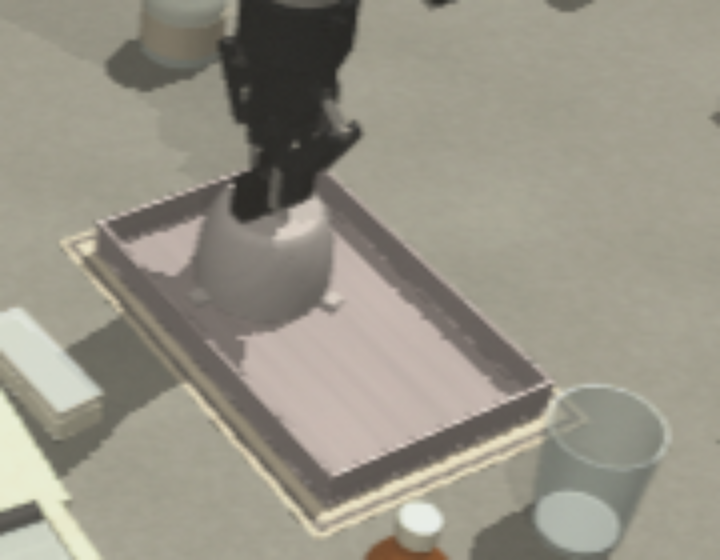

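Contact: +7 N, and the lid is sitting on the floor. Releasing and retreating.

Emit:
{"fn": "step_arm", "kwargs": {
  "deltas": [
    [0, 0, 0, 0, 0, 0, -0.3],
    [0, 0, 0, 0, 0, 0, 0.2],
    [0, 0, 0, 0, 0, 0, 0.2],
    [0, 0, -0.015, 0, 0, 0, 0.2],
    [0, 0, -0.045, 0, 0, 0, 0.2],
    [0, 0, -0.085, 0, 0, 0, 0.5],
    [0, 0, -0.125, 0, 0, 0, 1],
    [0, 0, -0.16, 0, 0, 0, 1]
  ]
}}

```text
clock: 13.75
tcp_pos: [0.5011, 0.1868, 0.2388]
orientation: [0.001, 0.737, 0.676, 0.004]
wrist_force: [1.3, 0.3, -1.0]
opening: 0.988
```

```bash
python3 - <<'E'
from h import *
r.read_camera("scene"); C=cam("scene"); 
for n,z in [("lid_center",.054),("carrier_center",.116)]:
    for d in r.place_of("scene",n): print(n,round(d["confidence"],2),np.round(d["centre"]),at_z(C,d["centre"],z).round(3))
T=[d for d in r.regions_of("scene","tray") if 360<d["centre"][1]<500]
for t in T[:1]:
    q,e=fit([(C,t["region"])],[.556,.186,-.09],.28,.18,(0,.03)); print("tray",q,e)
go([.5325,-.2025,.25],np.pi-.5); go([.5325,-.2025,.25],np.pi-1.5)
E
```

```text
lid_center 0.92 [383. 175.] [ 0.657 -0.519  0.054]
lid_center 0.85 [219. 397.] [0.514 0.175 0.054]
lid_center 0.7 [268. 146.] [ 0.317 -0.457  0.054]
lid_center 0.6 [316. 174.] [ 0.497 -0.457  0.054]
carrier_center 0.65 [262. 276.] [ 0.53  -0.211  0.116]
tray [ 0.5574  0.1815 -0.0907] 0.22624275425961704
delta [-0.3855  0.0641 -0.0137] [ 6.800e-03  6.000e-04 -7.365e-01] rows>= 9.4
delta [-0.3855  0.0641 -0.0137] [ 0.0059 -0.0026 -0.0999] rows>= 9.4
```

Emit:
{"fn": "step_arm", "kwargs": {
  "deltas": [
    [-0.02, 0.003, -0.02, 0.006, 0, 0, 1],
    [-0.06, 0.01, -0.04, 0.006, 0, 0, 1],
    [-0.1, 0.017, -0.05, 0.006, 0, 0, 1],
    [-0.14, 0.023, -0.05, 0.006, 0, 0, 1],
    [-0.18, 0.03, -0.05, 0.006, 0, 0, 1],
    [-0.22, 0.037, -0.05, 0.006, 0, 0, 1],
    [-0.26, 0.043, -0.05, 0.006, 0, 0, 1],
    [-0.3, 0.05, -0.05, 0.006, 0, 0, 1]
  ]
}}

```text
clock: 14.62
tcp_pos: [0.5241, -0.118, 0.2844]
orientation: [-0.003, 0.737, 0.676, 0.001]
wrist_force: [0.4, 0.5, 0.1]
opening: 1.002
```

Emit:
{"fn": "step_arm", "kwargs": {
  "deltas": [
    [-0.04, 0.006, 0, 0, 0, 0, 1],
    [-0.072, 0.012, 0, 0, 0, 0, 1],
    [-0.072, 0.012, 0, 0, 0, 0, 1],
    [-0.072, 0.012, 0, 0, 0, 0, 1]
  ]
}}

```text
clock: 14.95
tcp_pos: [0.5288, -0.1923, 0.2812]
orientation: [-0.006, 0.738, 0.675, -0.0]
wrist_force: [-0.4, 0.5, -0.9]
opening: 1.001
```

```bash
python3 - <<'E'
from h import *
s=r.state(); print(s["tcp_pos"])
C=cam("wrist"); im=r.read_camera("wrist")
for d in r.place_of("wrist","carrier_center"): print(round(d["confidence"],2),np.round(d["centre"]),at_z(C,d["centre"],.116).round(4))
cv2.imwrite("pics/w7.png",im)
E
```

```text
[ 0.52879469 -0.19228049  0.28122873]
0.9 [234. 324.] [ 0.5293 -0.2059  0.116 ]
```

View pics/w7.png

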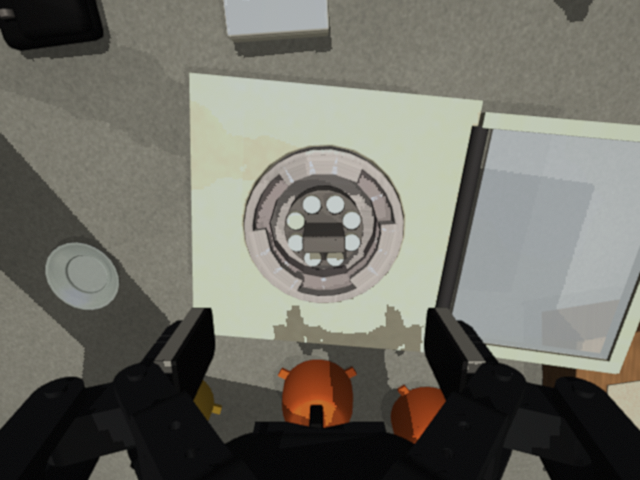

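Seen from above, the carrier is centred at about (324,234) with its handle running horizontally in the image (columns 302–346). I'll measure its yaw.

```bash
python3 - <<'E'
from h import *
im=cv2.imread("pics/w7.png"); C=cam("wrist")
g=im.max(2); print(g[210:264:4,296:352:5])
m=np.zeros_like(g); m[212:246,296:352]=(g[212:246,296:352]<75)
n,l,st,ce=cv2.connectedComponentsWithStats(m); k=1+np.argmax(st[1:,4]); print(st[k],ce[k])
rc=cv2.minAreaRect(np.argwhere(l==k)[:,::-1].astype(np.float32)); print(rc)
vx,vy,x0,y0=cv2.fitLine(np.argwhere(l==k)[:,::-1].astype(np.float32),2,0,.01,.01).ravel()
a,b=at_z(C,(y0-20*vy,x0-20*vx),.15),at_z(C,(y0+20*vy,x0+20*vx),.15); print(a,b,np.arctan2(*(b-a)[1::-1]))
for z in(.116,.154): print(proj(C,[.5315,-.2035,z]))
E
```

```text
[[108 111 187 203 201 106 102 205 206 148 101 109]
 [203 124  98  89  79  99 108  91  82  99 176 205]
 [202 206 100  99 100  99 100  99 112  96 203 202]
 [202 205  61  79  79  79  79  80  78  88 202 202]
 [203 181  47  48  48  49  48  49  47  47 180 205]
 [ 88  95  49  48  49  47  50  51  50  48 103  89]
 [136 100  47  48  48  49  50  49  49  49 111 160]
 [203 178 105 106 105 107 108 110 107 112 201 203]
 [202 174 112 110 112 112 112 113 113 115 200 203]
 [203 186 111 111 110 111 111 112 111 113 200 203]
 [184 114 109 109 109 111 110 110 108 111  79 157]
 [119 103 194 138 141  62  58 140 141 134  88  95]
 [176 120 206 140 145  86  97 179 162 147  73 109]
 [ 62 161 191 203 205  89 112 205 203 169  81 164]]
[302 221  43  16 563] [323.02486679 229.53285968]
((322.9999694824219, 228.5), (41.99999237060547, 14.999998092651367), -0.0)
[ 0.51447174 -0.18891633  0.15      ] [ 0.54592109 -0.1918388   0.15      ] -0.0926603117484903
[233.33863705 325.64128577]
[246.71469104 326.06753186]
```

```bash
python3 -c "
from h import *
go([.530,-.203,.2],np.pi-.093)"
```

```text
delta [-0.0133  0.0027  0.0821] [-4.000e-04 -7.300e-03 -9.958e-01] rows>= 12.5
```

Emit:
{"fn": "step_arm", "kwargs": {
  "deltas": [
    [-0.013, 0.003, 0.082, 0, -0.007, -0.996, 1],
    [-0.013, 0.003, 0.082, 0, -0.007, -0.996, 1],
    [-0.013, 0.003, 0.082, 0, -0.007, -0.996, 1],
    [-0.013, 0.003, 0.082, 0, -0.007, -0.996, 1],
    [-0.013, 0.003, 0.082, 0, -0.007, -0.996, 0],
    [-0.013, 0.003, 0.082, 0, -0.007, -0.996, 0],
    [-0.013, 0.003, 0.082, 0, -0.007, -0.996, 0],
    [-0.013, 0.003, 0.082, 0, -0.007, -0.996, 0]
  ]
}}

```text
clock: 15.72
tcp_pos: [0.53, -0.2006, 0.1997]
orientation: [-0.002, 0.318, 0.948, 0.0]
wrist_force: [0.7, -0.5, 0.7]
opening: 0.501
```

Emit:
{"fn": "step_arm", "kwargs": {
  "deltas": [
    [0, 0, 0, 0, 0, -0.36, 0],
    [0, 0, 0, 0, 0, -0.36, 0],
    [0, 0, 0, 0, 0, -0.36, 0],
    [0, 0, 0, 0, 0, -0.36, 0],
    [0, 0, 0, 0, 0, -0.36, 0],
    [0, 0, 0, 0, 0, -0.36, 0]
  ]
}}

```text
clock: 16.22
tcp_pos: [0.5298, -0.1986, 0.1994]
orientation: [-0.002, 0.039, 0.999, 0.001]
wrist_force: [0.4, 0.4, 0.4]
opening: 0.503
```

```bash
python3 -c "
from h import *
go([.530,-.203,.127],np.pi-.093)"
```

```text
delta [-0.0009 -0.0045  0.0724] [ 0.0014 -0.0032  0.0091] rows>= 1.7
```

Emit:
{"fn": "step_arm", "kwargs": {
  "deltas": [
    [-0.001, -0.0045, 0.03, 0, -0.003, 0.009, 0],
    [-0.001, -0.0045, 0.055, 0, -0.003, 0.009, 0],
    [-0.001, -0.0045, 0.072, 0, -0.003, 0.009, 0],
    [-0.001, -0.0045, 0.072, 0, -0.003, 0.009, -0.3],
    [-0.001, -0.0045, 0.072, 0, -0.003, 0.009, -1],
    [-0.001, -0.0045, 0.072, 0, -0.003, 0.009, -1],
    [-0.001, -0.0045, 0.072, 0, -0.003, 0.009, -1],
    [-0.001, -0.0045, 0.072, 0, -0.003, 0.009, -1]
  ],
  "force": 50
}}

```text
clock: 16.88
tcp_pos: [0.5309, -0.2031, 0.1285]
orientation: [0.001, 0.046, 0.999, 0.001]
wrist_force: [-0.3, 0.6, -1.4]
opening: 0.157
```

```bash
python3 -c "
from h import *
s=r.state(); print(s['wrist_force'],s['moment'],s['tcp_pos'],s['opening'])"
```

```text
[-0.32476237  0.62329943 -1.4186472 ] [ 0.02861869 -0.04963376 -0.004381  ] [ 0.5308849  -0.20307558  0.12853044] 0.15728609001749785
```

Emit:
{"fn": "step_arm", "kwargs": {
  "deltas": [
    [0, 0, -0.015, 0, 0, 0, -1],
    [0, 0, -0.04, 0, 0, 0, -1],
    [0, 0, -0.07, 0, 0, 0, -1],
    [0, 0, -0.1, 0, 0, 0, -1],
    [0, 0, -0.12, 0, 0, 0, -1],
    [0, 0, -0.12, 0, 0, 0, -1]
  ]
}}

```text
clock: 17.38
tcp_pos: [0.5336, -0.2044, 0.2545]
orientation: [0.006, 0.047, 0.999, -0.001]
wrist_force: [0.7, -0.3, -1.1]
opening: 0.157
```

```bash
python3 -c "
from h import *
s=r.state(); print(s['wrist_force'],s['opening'])
go([.634,.175,.24],np.pi-.093)"
```

```text
[ 0.72997947 -0.28721643 -1.11352004] 0.15666878456021058
delta [-0.0645  0.3871  0.0148] [-0.0007  0.0075 -0.0002] rows>= 9.4
```

Emit:
{"fn": "step_arm", "kwargs": {
  "deltas": [
    [-0.003, 0.02, 0, 0, 0.003, 0, -1],
    [-0.009, 0.055, 0, 0, 0.007, 0, -1],
    [-0.015, 0.09, 0, 0, 0.007, 0, -1],
    [-0.021, 0.125, 0, 0, 0.007, 0, -1],
    [-0.027, 0.16, 0, 0, 0.007, 0, -1],
    [-0.033, 0.195, 0, 0, 0.007, 0, -1],
    [-0.039, 0.23, 0, 0, 0.007, 0, -1],
    [-0.045, 0.265, 0, 0, 0.007, 0, -1]
  ]
}}

```text
clock: 18.05
tcp_pos: [0.6028, 0.0569, 0.2538]
orientation: [-0.0, 0.047, 0.999, -0.001]
wrist_force: [1.3, -1.5, -1.9]
opening: 0.155
```

```bash
python3 -c "
from h import *
go([.634,.175,.12],np.pi-.093)"
```

```text
delta [-0.0201  0.1207  0.1337] [-0.0009 -0.0001 -0.0003] rows>= 4.3
```

Emit:
{"fn": "step_arm", "kwargs": {
  "deltas": [
    [-0.006, 0.035, 0, 0, 0, 0, -1],
    [-0.012, 0.07, 0, 0, 0, 0, -1],
    [-0.017, 0.1, 0.01, 0, 0, 0, -1],
    [-0.02, 0.12, 0.04, 0, 0, 0, -1],
    [-0.02, 0.12, 0.07, 0, 0, 0, -1],
    [-0.02, 0.12, 0.1, 0, 0, 0, -1],
    [-0.02, 0.12, 0.13, 0, 0, 0, -1],
    [-0.02, 0.12, 0.134, 0, 0, 0, -1]
  ]
}}

```text
clock: 18.72
tcp_pos: [0.629, 0.1734, 0.1125]
orientation: [-0.006, 0.047, 0.999, -0.003]
wrist_force: [-1.4, -0.6, -2.9]
opening: 0.151
```

```bash
python3 - <<'E'
from h import *
go([.634,.175,.063],np.pi-.093)
im=r.read_camera("scene"); cv2.imwrite("pics/s8.png",cv2.resize(im[150:310,320:520],None,fx=3.5,fy=3.5))
E
```

```text
delta [-0.0054  0.0024  0.0494] [-0.0036 -0.0074 -0.0001] rows>= 1.2
```

View pics/s8.png

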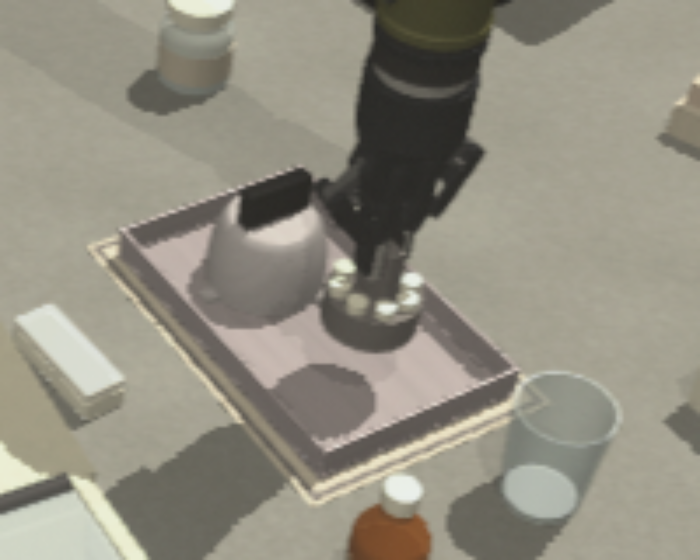

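The lid stands upright in the tray. The carrier hangs upright beside it over the free half. Lowering.

Emit:
{"fn": "step_arm", "kwargs": {
  "deltas": [
    [-0.005, 0.0025, 0.02, -0.004, -0.007, 0, -1],
    [-0.005, 0.0025, 0.038, -0.004, -0.007, 0, -1],
    [-0.005, 0.0025, 0.048, -0.004, -0.007, 0, -1],
    [-0.005, 0.0025, 0.051, -0.004, -0.007, 0, -1],
    [-0.005, 0.0025, 0.051, -0.004, -0.007, 0, -1],
    [-0.005, 0.0025, 0.051, -0.004, -0.007, 0, -1]
  ]
}}

```text
clock: 19.27
tcp_pos: [0.6357, 0.1754, 0.065]
orientation: [0.002, 0.047, 0.999, 0.001]
wrist_force: [-0.6, -1.2, -1.8]
opening: 0.15
```

Emit:
{"fn": "step_arm", "kwargs": {
  "deltas": [
    [0, 0, 0.001, 0, 0, 0, -1],
    [0, 0, 0.0025, 0, 0, 0, -1],
    [0, 0, 0.0025, 0, 0, 0, -1],
    [0, 0, 0.0025, 0, 0, 0, -1]
  ]
}}

```text
clock: 19.6
tcp_pos: [0.636, 0.1755, 0.0631]
orientation: [0.002, 0.047, 0.999, 0.001]
wrist_force: [-0.1, -0.0, -2.1]
opening: 0.149
```

Emit:
{"fn": "step_arm", "kwargs": {
  "deltas": [
    [0, 0, 0.002, 0, 0, 0, -1],
    [0, 0, 0.004, 0, 0, 0, -1],
    [0, 0, 0.005, 0, 0, 0, -1],
    [0, 0, 0.005, 0, 0, 0, -1]
  ]
}}

```text
clock: 19.93
tcp_pos: [0.6356, 0.1754, 0.0575]
orientation: [0.002, 0.047, 0.999, 0.001]
wrist_force: [0.9, 0.4, -1.9]
opening: 0.15
```

Emit:
{"fn": "step_arm", "kwargs": {
  "deltas": [
    [0, 0, 0.001, 0, 0, 0, -1],
    [0, 0, 0.002, 0, 0, 0, -1],
    [0, 0, 0.002, 0, 0, 0, -1]
  ]
}}

```text
clock: 20.18
tcp_pos: [0.6354, 0.1753, 0.0552]
orientation: [0.001, 0.047, 0.999, 0.001]
wrist_force: [0.3, -0.0, -2.7]
opening: 0.156
```

Emit:
{"fn": "step_arm", "kwargs": {
  "deltas": [
    [0, 0, 0.001, 0, 0, 0, -1],
    [0, 0, 0.002, 0, 0, 0, -1],
    [0, 0, 0.002, 0, 0, 0, -1]
  ]
}}

```text
clock: 20.43
tcp_pos: [0.6355, 0.1753, 0.0534]
orientation: [0.002, 0.047, 0.999, 0.001]
wrist_force: [-0.1, -0.3, -0.7]
opening: 0.156
```

Emit:
{"fn": "step_arm", "kwargs": {
  "deltas": [
    [0, 0, 0.001, 0, 0, 0, -1],
    [0, 0, 0.002, 0, 0, 0, -1],
    [0, 0, 0.002, 0, 0, 0, -1]
  ]
}}

```text
clock: 20.68
tcp_pos: [0.6355, 0.1753, 0.0534]
orientation: [0.002, 0.047, 0.999, 0.001]
wrist_force: [-2.8, -1.3, 8.7]
opening: 0.151
```

Contact at 8.7 N. Release and withdraw.

Emit:
{"fn": "step_arm", "kwargs": {
  "deltas": [
    [0, 0, 0, 0, 0, 0, -0.4],
    [0, 0, 0, 0, 0, 0, 0],
    [0, 0, 0, 0, 0, 0, 0],
    [0, 0, -0.015, 0, 0, 0, 0],
    [0, 0, -0.045, 0, 0, 0, 0],
    [0, 0, -0.085, 0, 0, 0, 0],
    [0, 0, -0.125, 0, 0, 0, 0],
    [0, 0, -0.165, 0, 0, 0, 0]
  ]
}}

```text
clock: 21.35
tcp_pos: [0.6344, 0.1749, 0.2195]
orientation: [0.002, 0.047, 0.999, 0.001]
wrist_force: [1.0, 0.7, 0.7]
opening: 0.501
```

Emit:
{"fn": "step_arm", "kwargs": {
  "deltas": [
    [0, -0.02, -0.04, 0, 0, 0, 0],
    [0, -0.06, -0.06, 0, 0, 0, 0],
    [0, -0.1, -0.06, 0, 0, 0, 0],
    [0, -0.14, -0.06, 0, 0, 0, 0],
    [0, -0.14, -0.06, 0, 0, 0, 0]
  ]
}}

```text
clock: 21.77
tcp_pos: [0.6208, 0.029, 0.2803]
orientation: [0.002, 0.05, 0.999, -0.001]
wrist_force: [-0.4, 0.2, -1.2]
opening: 0.501
```

```bash
python3 - <<'E'
from h import *
im=r.read_camera("scene"); C=cam("scene")
for n,z in [("lid_center",.054),("carrier_center",.043),("slide_box",0),("stain_bottle",0),("beaker",0)]:
    for d in r.place_of("scene",n): print(n,round(d["confidence"],2),np.round(d["centre"]),at_z(C,d["centre"],z).round(3))
T=[d for d in r.regions_of("scene","tray") if 360<d["centre"][1]<500]
if T:
    reg=T[0]["region"].astype(np.uint8); h=cv2.convexHull(np.argwhere(reg)[:,::-1].astype(np.int32)); f=np.zeros_like(reg); cv2.fillConvexPoly(f,h,1)
    print("tray",fit([(C,f>0)],[.556,.182,-.08],.28,.18,(0,.03)))
cv2.imwrite("pics/s9.png",cv2.resize(im[130:350,230:530],None,fx=2.5,fy=2.5))
E
```

```text
lid_center 0.98 [269. 140.] [ 0.313 -0.471  0.054]
lid_center 0.87 [385. 171.] [ 0.656 -0.527  0.054]
lid_center 0.61 [215. 395.] [0.498 0.18  0.054]
carrier_center 0.79 [251. 424.] [0.641 0.162 0.043]
slide_box 0.89 [259. 338.] [ 0.508 -0.017  0.   ]
stain_bottle 0.93 [323. 427.] [0.798 0.037 0.   ]
beaker 0.7 [290. 474.] [0.785 0.204 0.   ]
tray (array([ 0.5587,  0.1809, -0.0999]), np.float64(0.024100593782745316))
```

View pics/s9.png

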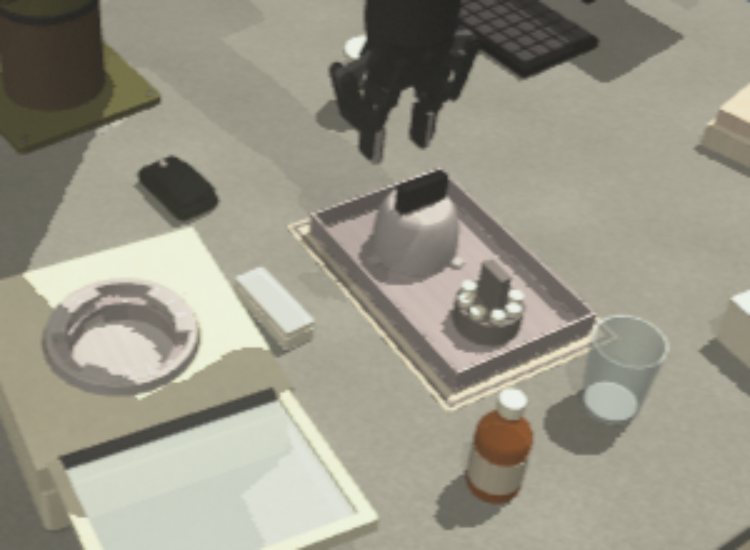

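Everything stands upright in the tray on the mat, the rotor is empty, the bystanders are in place and the gripper is clear. Handing in.

```bash
python3 -c "
from bench import r
print(r.close_job())"
```

```text
the job is handed in; nothing more can be done
None
```

The centrifuge is unloaded and the job is handed in at about 22 s of the 72 s allowed; the hand-in gave no verdict.

- **Tray:** I gripped its near wall and slid it onto the mat without lifting. The last fit puts it about 6 mm off the mat's centre and about 0.01 rad off square.
- **Lid:** I turned it clockwise to about -1.48 rad relative to the centrifuge, tested it with a gentle lift and felt it come free. I set it grip up on the tray floor, about 55 mm towards the robot side of the tray's centre.
- **Carrier:** I lifted it out by its handle, kept it upright and stood it about 78 mm to the other side. I felt both parts touch the floor (7–9 N) before letting go.

**Last checks:** The final picture shows the lid and carrier upright, side by side inside the walls, with the rotor empty and the gripper clear. The stain bottle and beaker came out within about 10 mm of their first readings.

**Disagreements:**
- The slide box's reading differed by about 24 mm in y from the first one in the same camera, and by about 9 mm from the first side-camera one. I never touched it and it looks unmoved, so I put this down to network scatter.
- The networks' positions for the lid and carrier differed from the gripper's release points by up to about 15 mm, which is still inside the limits.
- The first attempt to turn the wrist ran into a joint limit, so I unwound it the other way. Nothing was touched.

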